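Scoop blanking grommets into the parts case

TASK

Take the scoop off its sloped rest and use it to scoop at least three of the four chunky grommets out of the blue bin and tip them into the open black parts case; never touch the grommets with the fingers, and let none end up outside the bin or the case. Then seat the scoop back on its sloped rest between the rails, lip downhill, as it was, and let go. Leave the jar, the awl, the pipe clamp and the spray can where they are.

Things in the scene. Friction and masses are not known exactly. Their poses are not given: they have to be found in the camera images.
- scoop: Aluminium scoop, red handle, 0.18 kg, at first seated on its rest. Origin: centre of the blade's underside; x to the front lip, z up out of the blade. Blade 90 (x) x 86 x 2; rear wall 34 high at x = -45; side walls 34 high at rear, falling to 0 at 5 behind the lip. Flat-sided handle 25 wide (y), 24 deep, 110 long, from x = -45, z = 20 backward, rising at 15 degrees to the blade
- scoop_grip (a point): point on the handle's centre line 50 behind the rear wall, a good place to grip; in the scoop's frame x = -93.3, z = 32.9
- scoop_lip (a point): middle of the underside of the scoop's front lip; in the scoop's frame x = 45, z = 0
- bin: Fixed blue hopper-front bin, origin centre of underside, x towards its high back wall. Inside 160 (x) x 100 (y), floor at z = 4; front wall 16 high at x = -80 to -84; side walls 18 high at the front, 40 at x = -10, 55 at the back; back wall 55 high, inner face at x = 80
- pipe: Fixed 22 mm copper pipe, 200 long, running along its y axis over the back part of the bin: pipe centre 200 above the counter, on two 10 mm posts at y = -78 and +78. Origin on the counter under the pipe's middle
- case: Fixed black plastic parts case, open and empty. Origin centre of underside, x towards its hinge. Outside 130 (x) x 140 (y) x 50 high, inside 120 x 130, floor at z = 5. The open lid stands on the hinge edge (x = 68), leaning 14 degrees back, top at z = 178; latch on the front (x = -65 to -75)
- rest: Fixed grey sloped scoop rest, origin centre of underside, x pointing down the slope. Deck falls 22 degrees (0.384 rad) along x, 112 wide. The seated scoop's origin lies at x = 0, y = 0, z = 60, its x axis down the slope. Side rails 11 above the deck, inner faces at y = -50 and 50; a stop 10 above the deck at the lower end, below the lip
- grommet0: Chunky orange or yellow plastic blanking grommet, a short drum 35 in diameter and 22 high, rims bevelled 9 wide x 7 high, dark groove; origin centre of its underside as built (turns with it). 25 g, starts lying in the bin
- grommet1: Chunky orange or yellow plastic blanking grommet, a short drum 35 in diameter and 22 high, rims bevelled 9 wide x 7 high, dark groove; origin centre of its underside as built (turns with it). 25 g, starts lying in the bin
- grommet2: Chunky orange or yellow plastic blanking grommet, a short drum 35 in diameter and 22 high, rims bevelled 9 wide x 7 high, dark groove; origin centre of its underside as built (turns with it). 25 g, starts lying in the bin
- grommet3: Chunky orange or yellow plastic blanking grommet, a short drum 35 in diameter and 22 high, rims bevelled 9 wide x 7 high, dark groove; origin centre of its underside as built (turns with it). 25 g, starts lying in the bin
- jar: Bystander: glass jar of small grommets with a steel screw lid, 66 in diameter, 98 high, origin centre of underside
- awl: Bystander: wooden-handled awl lying along its x, handle from x = -85 to 0, point to x = 65, 25 high; origin where handle and blade meet, on the counter
- pipe_clamp: Bystander: steel pipe clamp, 50 x 30 foot, ring 42 in diameter, 56 high, origin centre of underside
- spray_can: Bystander: blue spray can 60 in diameter, 170 high, origin centre of underside
Mind the look-alikes: they are no part of the job. Leave any grey or red look-alike of the grommet2 alone.

How it is judged:
On the way, in this order (a step that is already met when the one before it is completed fails the run):
1. the scoop is taken off its rest (distance of scoop from where it was at the start of the episode above 0.06 m), for 0.1 s.
2. at least one grommet rides in the scoop, lifted clear of the bin (((x of grommet0 in the frame of scoop between -0.045 and 0.05 m and y of grommet0 in the frame of scoop between -0.043 and 0.043 m and z of grommet0 in the frame of scoop between -0.002 and 0.05 m and height (world z) of grommet0 above 0.085 m) or (x of grommet1 in the frame of scoop between -0.045 and 0.05 m and y of grommet1 in the frame of scoop between -0.043 and 0.043 m and z of grommet1 in the frame of scoop between -0.002 and 0.05 m and height (world z) of grommet1 above 0.085 m) or (x of grommet2 in the frame of scoop between -0.045 and 0.05 m and y of grommet2 in the frame of scoop between -0.043 and 0.043 m and z of grommet2 in the frame of scoop between -0.002 and 0.05 m and height (world z) of grommet2 above 0.085 m) or (x of grommet3 in the frame of scoop between -0.045 and 0.05 m and y of grommet3 in the frame of scoop between -0.043 and 0.043 m and z of grommet3 in the frame of scoop between -0.002 and 0.05 m and height (world z) of grommet3 above 0.085 m))), for 0.2 s.
3. at least three grommets are in the case ((((x of grommet0 in the frame of case between -0.062 and 0.062 m and y of grommet0 in the frame of case between -0.067 and 0.067 m and z of grommet0 in the frame of case between -0.002 and 0.055 m) and (x of grommet1 in the frame of case between -0.062 and 0.062 m and y of grommet1 in the frame of case between -0.067 and 0.067 m and z of grommet1 in the frame of case between -0.002 and 0.055 m) and (x of grommet2 in the frame of case between -0.062 and 0.062 m and y of grommet2 in the frame of case between -0.067 and 0.067 m and z of grommet2 in the frame of case between -0.002 and 0.055 m)) or ((x of grommet0 in the frame of case between -0.062 and 0.062 m and y of grommet0 in the frame of case between -0.067 and 0.067 m and z of grommet0 in the frame of case between -0.002 and 0.055 m) and (x of grommet1 in the frame of case between -0.062 and 0.062 m and y of grommet1 in the frame of case between -0.067 and 0.067 m and z of grommet1 in the frame of case between -0.002 and 0.055 m) and (x of grommet3 in the frame of case between -0.062 and 0.062 m and y of grommet3 in the frame of case between -0.067 and 0.067 m and z of grommet3 in the frame of case between -0.002 and 0.055 m)) or ((x of grommet0 in the frame of case between -0.062 and 0.062 m and y of grommet0 in the frame of case between -0.067 and 0.067 m and z of grommet0 in the frame of case between -0.002 and 0.055 m) and (x of grommet2 in the frame of case between -0.062 and 0.062 m and y of grommet2 in the frame of case between -0.067 and 0.067 m and z of grommet2 in the frame of case between -0.002 and 0.055 m) and (x of grommet3 in the frame of case between -0.062 and 0.062 m and y of grommet3 in the frame of case between -0.067 and 0.067 m and z of grommet3 in the frame of case between -0.002 and 0.055 m)) or ((x of grommet1 in the frame of case between -0.062 and 0.062 m and y of grommet1 in the frame of case between -0.067 and 0.067 m and z of grommet1 in the frame of case between -0.002 and 0.055 m) and (x of grommet2 in the frame of case between -0.062 and 0.062 m and y of grommet2 in the frame of case between -0.067 and 0.067 m and z of grommet2 in the frame of case between -0.002 and 0.055 m) and (x of grommet3 in the frame of case between -0.062 and 0.062 m and y of grommet3 in the frame of case between -0.067 and 0.067 m and z of grommet3 in the frame of case between -0.002 and 0.055 m)))), for 0.2 s.
At the end, for the whole second after the job is handed in: At least three grommets lie in the case, the rest in the case or bin, all still; the scoop lies still and released on the rest's deck between the rails, lip downhill (origin within 20 mm along and 14 mm across of its seat, slope 17 to 27 degrees, within 0.15 rad of the rest's direction) ((((x of grommet0 in the frame of case between -0.062 and 0.062 m and y of grommet0 in the frame of case between -0.067 and 0.067 m and z of grommet0 in the frame of case between -0.002 and 0.055 m) and (x of grommet1 in the frame of case between -0.062 and 0.062 m and y of grommet1 in the frame of case between -0.067 and 0.067 m and z of grommet1 in the frame of case between -0.002 and 0.055 m) and (x of grommet2 in the frame of case between -0.062 and 0.062 m and y of grommet2 in the frame of case between -0.067 and 0.067 m and z of grommet2 in the frame of case between -0.002 and 0.055 m)) or ((x of grommet0 in the frame of case between -0.062 and 0.062 m and y of grommet0 in the frame of case between -0.067 and 0.067 m and z of grommet0 in the frame of case between -0.002 and 0.055 m) and (x of grommet1 in the frame of case between -0.062 and 0.062 m and y of grommet1 in the frame of case between -0.067 and 0.067 m and z of grommet1 in the frame of case between -0.002 and 0.055 m) and (x of grommet3 in the frame of case between -0.062 and 0.062 m and y of grommet3 in the frame of case between -0.067 and 0.067 m and z of grommet3 in the frame of case between -0.002 and 0.055 m)) or ((x of grommet0 in the frame of case between -0.062 and 0.062 m and y of grommet0 in the frame of case between -0.067 and 0.067 m and z of grommet0 in the frame of case between -0.002 and 0.055 m) and (x of grommet2 in the frame of case between -0.062 and 0.062 m and y of grommet2 in the frame of case between -0.067 and 0.067 m and z of grommet2 in the frame of case between -0.002 and 0.055 m) and (x of grommet3 in the frame of case between -0.062 and 0.062 m and y of grommet3 in the frame of case between -0.067 and 0.067 m and z of grommet3 in the frame of case between -0.002 and 0.055 m)) or ((x of grommet1 in the frame of case between -0.062 and 0.062 m and y of grommet1 in the frame of case between -0.067 and 0.067 m and z of grommet1 in the frame of case between -0.002 and 0.055 m) and (x of grommet2 in the frame of case between -0.062 and 0.062 m and y of grommet2 in the frame of case between -0.067 and 0.067 m and z of grommet2 in the frame of case between -0.002 and 0.055 m) and (x of grommet3 in the frame of case between -0.062 and 0.062 m and y of grommet3 in the frame of case between -0.067 and 0.067 m and z of grommet3 in the frame of case between -0.002 and 0.055 m))) and ((x of grommet0 in the frame of case between -0.062 and 0.062 m and y of grommet0 in the frame of case between -0.067 and 0.067 m and z of grommet0 in the frame of case between -0.002 and 0.055 m) or (x of grommet0 in the frame of bin between -0.082 and 0.082 m and y of grommet0 in the frame of bin between -0.052 and 0.052 m and z of grommet0 in the frame of bin between -0.002 and 0.055 m)) and ((x of grommet1 in the frame of case between -0.062 and 0.062 m and y of grommet1 in the frame of case between -0.067 and 0.067 m and z of grommet1 in the frame of case between -0.002 and 0.055 m) or (x of grommet1 in the frame of bin between -0.082 and 0.082 m and y of grommet1 in the frame of bin between -0.052 and 0.052 m and z of grommet1 in the frame of bin between -0.002 and 0.055 m)) and ((x of grommet2 in the frame of case between -0.062 and 0.062 m and y of grommet2 in the frame of case between -0.067 and 0.067 m and z of grommet2 in the frame of case between -0.002 and 0.055 m) or (x of grommet2 in the frame of bin between -0.082 and 0.082 m and y of grommet2 in the frame of bin between -0.052 and 0.052 m and z of grommet2 in the frame of bin between -0.002 and 0.055 m)) and ((x of grommet3 in the frame of case between -0.062 and 0.062 m and y of grommet3 in the frame of case between -0.067 and 0.067 m and z of grommet3 in the frame of case between -0.002 and 0.055 m) or (x of grommet3 in the frame of bin between -0.082 and 0.082 m and y of grommet3 in the frame of bin between -0.052 and 0.052 m and z of grommet3 in the frame of bin between -0.002 and 0.055 m)) and linear speed of each of grommet0, grommet1, grommet2, grommet3 below 0.03 m/s and x of scoop in the frame of rest between -0.02 and 0.02 m and y of scoop in the frame of rest between -0.014 and 0.014 m and z of scoop in the frame of rest between 0.048 and 0.074 m and x of scoop_lip in the frame of rest above 0.015 m and angle between scoop's own z axis and vertical between 0.29 and 0.48 rad and angle between the y axis of scoop and the y axis of rest, either way round below 0.15 rad and linear speed of scoop below 0.02 m/s); the robot touches nothing.
It fails at once if a grommet is touched with the fingers (contact force between the fingers and grommet0 above 0.5 N or contact force between the fingers and grommet1 above 0.5 N or contact force between the fingers and grommet2 above 0.5 N or contact force between the fingers and grommet3 above 0.5 N).
It fails at once if a bystander (jar, awl, pipe clamp, spray can) is shifted by more than 25 mm or knocked over (distance of any of jar, awl, pipe_clamp, spray_can from where it was at the start of the episode above 0.025 m or angle between any of jar, awl, pipe_clamp, spray_can's own z axis and vertical above 0.5 rad).
It also fails if it takes over 69 s, if anything falls off the work surface, if the arm or the gripper's body presses on something with over 40 N, if the wrist force passes 120 N, or if a joint passes its speed limit or range.

ROBOT

A 7-joint arm with a two-finger parallel gripper is mounted at the origin on the work surface. World frame = base frame: x ahead of the robot, y to its left, z up, the work surface at z = 0. Lengths are in m, angles in rad, forces in N, time in s.
With the tool pointing down it reaches from about 0.35 to 0.9 m from the base axis. Payload 8.1 kg.
Tool frame: the origin (TCP) lies midway between the tips of the shut fingers; the grasp point (between the pads) lies 19 mm behind it; z points along the fingers, y is the line along which they close (so a half turn about z gives the same grasp; the last joint's range is limited). The gripper opens to 92 mm and grips with 3 to 60 N. Pads are 19 mm wide; open, the fingers measure 130 mm over their backs; the gripper's body (75 mm by 190 mm) begins 47 mm behind the grasp point.
Start: joints at [-1.417, 0.434, 0.025, 1.573, -0.012, 1.134, -0.075], TCP at [0.159, 0.605, 0.227] pointing down, gripper open.
Joint ranges: [-2.62, 2.62], [-0.44, 2.09], [-1.27, 1.32], [0.08, 2.57], [-1.32, 4.46], [0.12, 2], [-2.74, 2.74]. Speed limits (rad/s): [2.22, 2.22, 3.01, 3.01, 3.14, 3.14, 3.14].

INTERFACE

Orientations are given as a rotation vector (axis times angle).
In Python, from cell import observe, cams, job gives the robot as it stands. The module is installed in compiled form; this text tells all that it offers.
- The arm moves only by the tool step_arm, never from a script. Its argument "steps" is a list of rows, each a list of 6 numbers: the shift along the world's x, y, z in mm, then the turn, a rotation vector about the world's x, y, z in rad. In form: [[dx, dy, dz, rx, ry, rz], ...]. A call has 1 to 20 rows; each row shifts and turns the commanded pose from where the row before left it; what a row does not reach is not made up. A row lasts 1/12 s, in which the tool goes at most 41.7 mm and 7.16 degrees, less where a joint would pass 70% of its speed; a pose out of reach is approached as far as the arm can. A call with a gripper value outside its range is refused whole. "gripper" is the opening, from 0 (shut) to 1 (fully open), set as the call begins (left out, the last holds). The fingers move at their own pace and stop on an object; "force" is the grip in N (left out, the last holds). Time passes only in rows, so rows that do not move let the fingers close. It gives the time, the measured TCP pose, the force, the opening and the grip force at its end, in the units of the state.
- observe(): the state, without advancing time (a new reading comes with each control period).
- cams.get_image(name): name is "side" or "top"; returns the picture (420x560x3 uint8, red, green, blue); there is no depth.
- cams.get_calibration(name): a dict with "fov_y" (degrees; the focal length in pixels is half the picture's height over the tangent of half this angle, whatever the lens; pixels are square), "cx", "cy" (the principal point, pixels), "world_to_cam" (4x4, takes a point from world to camera coordinates). Camera axes: x right, y up, looking along -z (the intrinsics and any distortion apply to the point x, -y, -z); pixel columns grow to the right and rows downward; lengths in m; the calibration is good to about 2 mm. A picture is of the moment at which its call begins. get_calibration takes no time and is no camera call.
- job.sign_off(): hands the job in; it is judged then, once.
The state is a dict: "clock": time; "joints": joint angles; "dq": joint speeds; "joint_efforts": joint torques, N m; "position": TCP position; "ee_rot": TCP orientation; "force": force on the tool from outside, world axes, zero at the start; "ft_torque": the same for the moment, N m; "width": opening from 0.0 (shut) to 1.0 (fully open); "gripper_force": force on a finger pad.
Only numpy, scipy, OpenCV 4.12 (cv2) and the standard library are available. Lean on these libraries where they do the work, as an engineer would, in place of code of your own. Each camera call takes 0.05 s, during which the arm holds its last target. There are 200 camera calls.

## Working session

There is one attempt and no reset: what is moved stays moved. The work goes in short steps, Python scripts to look and compute and a tool call to move; the robot and the scene stay as the last step left them, time stands still between calls to the robot, and variables do not carry over. Pictures are saved under pics/ and viewed, at most 14 in all, crops included, and the job is handed in when it is done.

Besides the shell and the picture viewer there is one more tool, called as name(argument=value, ...) on one line, values as JSON. step_arm: Moves the arm, as the interface text tells. Its arguments: {"type":"object","properties":{"steps":{"type":"array","items":{"type":"array","items":{"type":"number"}}},"gripper":{"type":"number"},"force":{"type":"number"}},"required":["steps"]}

```bash
mkdir -p pics; python3 - <<'E'
from cell import observe,cams
import cv2,numpy as np
for n in("top","side"):
    im=cams.get_image(n); cv2.imwrite(f"pics/{n}0.png",im[:,:,::-1]); c=cams.get_calibration(n); print(n,c)
s=observe();print(s['clock'],s['position'],s['ee_rot'],s['width'])
E
```

```text
top {'fov_y': 54.26103518577164, 'cx': 275.9658210189728, 'cy': 210.27693277768967, 'world_to_cam': array([[ 0.00214963, -0.99995428,  0.00931736,  0.00603583],
       [ 0.99450093,  0.00311331,  0.10468143, -0.62897965],
       [-0.10470566,  0.0090411 ,  0.99446216, -1.03863338],
       [ 0.        ,  0.        ,  0.        ,  1.        ]])}
side {'fov_y': 53.359539162372045, 'cx': 275.77452236540785, 'cy': 206.59938298134088, 'world_to_cam': array([[ 0.96660392, -0.25543366, -0.02074859, -0.57447847],
       [ 0.17017411,  0.57921034,  0.79721776, -0.18830642],
       [-0.19161845, -0.77412468,  0.60333518, -0.76783331],
       [ 0.        ,  0.        ,  0.        ,  1.        ]])}
0.1 [0.15868197 0.60404657 0.22603761] [-4.02393196e-01 -3.11566297e+00  2.19650177e-03] 0.99822609124295
```

View pics/top0.png

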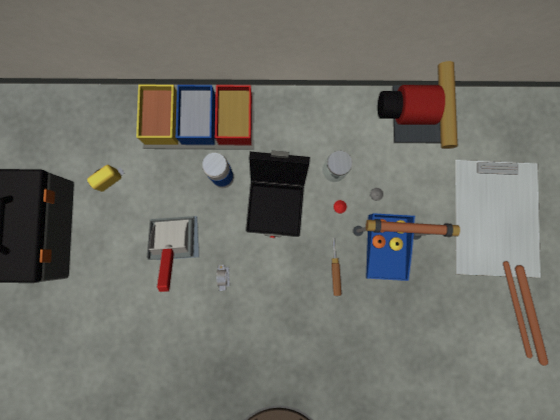

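View pics/side0.png

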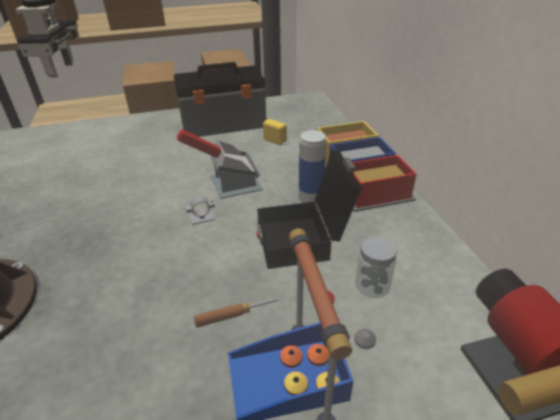

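The top view shows the scoop at (167,255) with its handle toward the robot, the case at (276,207) with its lid on the far side, and the bin at (390,247) under the pipe at (415,228). The awl is at (336,275), the clamp at (222,278), the can at (217,170) and the jar at (338,165).

Things that could be taken for grommets:
- Orange top (379,242), yellow top (396,244), and two more in the side view at (318,353) and (327,380). These are the targets.
- Red (340,207) and grey (376,194), (359,231). These lie outside the bin and are decoys.

I'll check this in one close crop.

```bash
cat > h.py <<'E'
import numpy as np,cv2
from cell import observe,cams,job
def cal(n):
    c=cams.get_calibration(n); return c,210/np.tan(np.radians(c['fov_y']/2))
def ray(n,u,v):
    c,f=cal(n); M=c['world_to_cam']; R,t=M[:3,:3],M[:3,3]
    return -R.T@t, R.T@np.array([(u-c['cx'])/f,-(v-c['cy'])/f,-1.])
def onz(n,u,v,z):
    o,d=ray(n,u,v); return o+d*(z-o[2])/d[2]
def proj(n,p):
    c,f=cal(n); q=c['world_to_cam']@np.append(p,1); return np.array([c['cx']-f*q[0]/q[2],c['cy']+f*q[1]/q[2]])
def tri(a,b):
    (o1,d1),(o2,d2)=ray('top',*a),ray('side',*b)
    k=np.linalg.lstsq(np.c_[d1,-d2],o2-o1,rcond=None)[0]
    p,q=o1+k[0]*d1,o2+k[1]*d2; return (p+q)/2,np.linalg.norm(p-q)
E
python3 - <<'E'
from h import *
t=cv2.imread('pics/top0.png');s=cv2.imread('pics/side0.png')
def tile(im,x,y,w=100,h=75): return cv2.resize(im[y:y+h,x:x+w],(400,300),interpolation=cv2.INTER_CUBIC)
a=np.vstack([np.hstack([tile(t,350,208),tile(t,125,212+5)]),np.hstack([tile(t,230,150,120,90),tile(s,222,315,140,105)])])
cv2.imwrite('pics/crop1.png',a)
E
```

```text
(no output)
```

View pics/crop1.png

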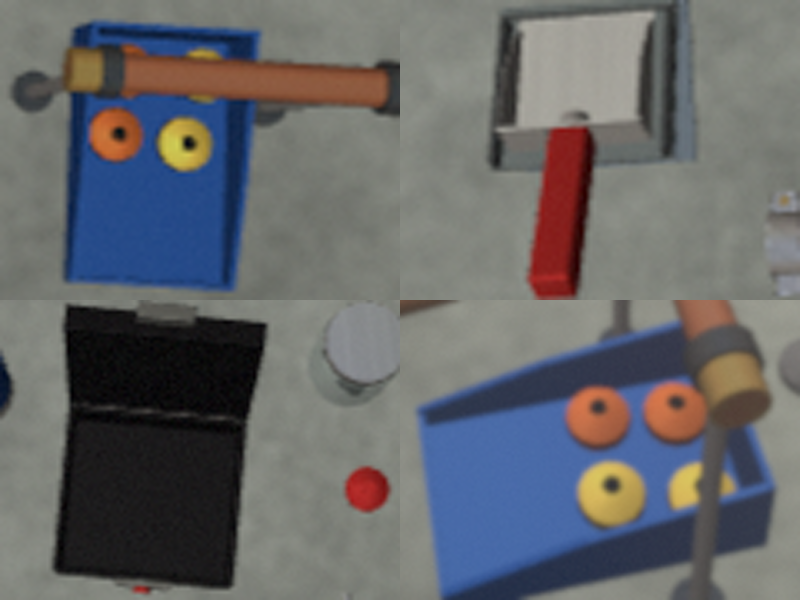

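The crop confirms it. There are four hole-up grommets in a 2x2 block at the back of the bin, orange on the left and yellow on the right, with the rear pair partly under the pipe. The red ball and grey knobs are outside. The scoop handle runs (168,249) to (163,286). Next I'll measure.

```bash
python3 - <<'E'
from h import *
np.set_printoptions(precision=4,suppress=True)
P=lambda k,p:print(k,p)
for k,u,v in (("O front",379.5,241),("Y front",397.2,243.7)): P(k,onz('top',u,v,.026))
for k,u,v in (("Of",291.3,352.8),("Yf",296.2,379.4),("Ob",318.9,350.7),("Yb",326.3,378.7)): P(k+" side",onz('side',u,v,.026))
fl,fr=onz('top',367,278,.018),onz('top',408.2,280.2,.018);bl,br=onz('top',372.5,214,.055),onz('top',415,216,.055)
print('bin',fl,fr,bl,br,np.linalg.norm(fl-fr),np.linalg.norm((bl-fl)[:2]))
print('bin yaw', np.arctan2(*(fl+0*fr-fr)[:2])*-1,np.arctan2(*(bl-br)[:2])*-1,'axis',np.arctan2(*((bl+br-fl-fr)[:2][::-1])))
c=[onz('top',u,v,.05) for u,v in((246.5,231),(299.6,236.1),(252.5,183),(303.5,186))]
print('case',c,np.linalg.norm(c[0]-c[1]),np.linalg.norm(c[0]-c[2]))
h1=(onz('top',157.5,286.5,.171)+onz('top',169.25,286,.171))/2;h0=(onz('top',162.75,248.75,.107)+onz('top',173,248.75,.107))/2
print('handle',h1,h0,np.linalg.norm((h1-h0)[:2]),'exp .0853 yaw',np.arctan2(*((h0-h1)[:2][::-1])))
# pipe ends top view z .2(center), posts
print('pipe',onz('top',366.5,225.5,.2),onz('top',457,230,.2))
for n in('jar',):pass
print('case corners proj side',[proj('side',x) for x in c],'bin',[proj('side',x) for x in (fl,fr,bl,br)])
print('handle side',proj('side',h1),proj('side',h0))
E
```

```text
O front [ 0.5497 -0.2635  0.026 ]
Y front [ 0.5428 -0.3098  0.026 ]
Of side [ 0.5497 -0.2658  0.026 ]
Yf side [ 0.544  -0.3104  0.026 ]
Ob side [ 0.5923 -0.2738  0.026 ]
Yb side [ 0.5871 -0.3212  0.026 ]
bin [ 0.4534 -0.2306  0.018 ] [ 0.4479 -0.3383  0.018 ] [ 0.6178 -0.2396  0.055 ] [ 0.613  -0.3488  0.055 ] 0.10788001754058114 0.16462309305226214
bin yaw -0.05107880980303552 -0.044144277119951024 axis -0.0592765678234894
case [array([0.5736, 0.0831, 0.05  ]), array([ 0.561 , -0.0527,  0.05  ]), array([0.698 , 0.0688, 0.05  ]), array([ 0.6906, -0.0634,  0.05  ])] 0.13643003110118115 0.125193586333277
handle [0.4435 0.2593 0.171 ] [0.5274 0.268  0.107 ] 0.08429616123304555 exp .0853 yaw 0.10273807160899706
pipe [ 0.5783 -0.1901  0.2   ] [ 0.5689 -0.3897  0.2   ]
case corners proj side [array([256.4074, 207.8338]), array([265.4744, 249.9999]), array([312.6613, 202.0015]), array([330.8726, 241.0162])] bin [array([227.0023, 351.2707]), array([235.8792, 417.8716]), array([327.5993, 318.1155]), array([351.8735, 380.4536])]
handle side [180.9922 130.2221] [219.8557 147.9672]
```

Both views agree on the grommets. The bin centre is about (0.533,-0.289) with yaw -0.05, the scoop yaw is +0.103, and the grip point is about (0.4835,0.2635,0.1255). I'll approach above the grip.

step_arm(steps=[[20, -21, 2.5, 0, 0, 0.0225], [20, -21, 2.5, 0, 0, 0.0225], [20, -21, 2.5, 0, 0, 0.0225], [20, -21, 2.5, 0, 0, 0.0225], [20, -21, 2.5, 0, 0, 0.0225], [20, -21, 2.5, 0, 0, 0.0225], [20, -21, 2.5, 0, 0, 0.0225], [20, -21, 2.5, 0, 0, 0.0225], [20, -21, 2.5, 0, 0, 0.0225], [20, -21, 2.5, 0, 0, 0.0225], [20, -21, 2.5, 0, 0, 0.0225], [20, -21, 2.5, 0, 0, 0.0225], [20, -21, 2.5, 0, 0, 0.0225], [20, -21, 2.5, 0, 0, 0.0225], [20, -21, 2.5, 0, 0, 0.0225], [20, -21, 2.5, 0, 0, 0.0225], [0, 0, 0, -0.005, 0.05, 0], [0, 0, 0, -0.005, 0.05, 0], [0, 0, 0, -0.005, 0.05, 0], [0, 0, 0, 0, 0, 0]], gripper=1)

```text
clock: 1.77
position: [0.4797, 0.2677, 0.2656]
ee_rot: [0.151, -2.984, 0.013]
force: [0.4, -1.1, -0.4]
width: 0.997
gripper_force: 0.0
```

```bash
cat >> h.py <<'E'
from scipy.spatial.transform import Rotation as Ro
np.set_printoptions(precision=4,suppress=True)
def tool():
    s=observe(); return np.array(s['position']),Ro.from_rotvec(s['ee_rot']),s
E
python3 - <<'E'
from h import *
p,R,s=tool(); im=cams.get_image('side'); cv2.imwrite('pics/s1.png',im[:,:,::-1])
print(s['clock'],p,R.as_matrix(),s['joints'],s['force'])
print('toolY yaw',np.arctan2(-R.as_matrix()[0,1],R.as_matrix()[1,1]))
E
```

```text
1.7667 [0.4797 0.2677 0.2656] [[-0.9831 -0.101  -0.1525]
 [-0.0997  0.9949 -0.0162]
 [ 0.1534 -0.0007 -0.9882]] [-0.6642  0.3706  0.1452  1.5904 -0.1184  1.3271  1.1837] [ 0.4191 -1.099  -0.367 ]
toolY yaw 0.1011591296825123
```

View pics/s1.png

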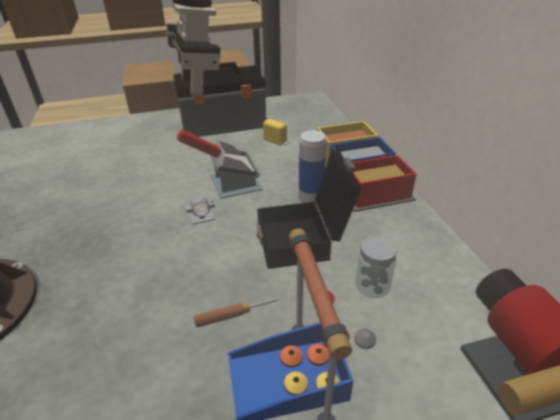

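The side view shows the arm above the scoop, with its gripper at about (197,60) over the handle end at (182,134) and nothing disturbed. I'll descend and grip.

step_arm(steps=[[0.2, -0.9, -20, 0, 0, 0], [0.2, -0.9, -20, 0, 0, 0], [0.2, -0.9, -20, 0, 0, 0], [0.2, -0.9, -20, 0, 0, 0], [0.2, -0.9, -20, 0, 0, 0], [0, 0, -20, 0, 0, 0], [0, 0, -20, 0, 0, 0], [0, 0, -19, 0, 0, 0], [0, 0, 0, 0, 0, 0], [0, 0, 0, 0, 0, 0]])

```text
clock: 2.65
position: [0.4788, 0.264, 0.1076]
ee_rot: [0.155, -2.986, 0.012]
force: [0.5, -0.4, 0.7]
width: 1.009
gripper_force: 0.0
```

step_arm(steps=[[0, 0, 0, 0, 0, 0], [0, 0, 0, 0, 0, 0], [0, 0, 0, 0, 0, 0], [0, 0, 0, 0, 0, 0], [0, 0, 0, 0, 0, 0], [0, 0, 0, 0, 0, 0], [0, 0, 0, 0, 0, 0], [0, 0, 0, 0, 0, 0], [0, 0, 0, 0, 0, 0], [0, 0, 0, 0, 0, 0], [0, 0, 0, 0, 0, 0], [0, 0, 0, 0, 0, 0]], gripper=0, force=55)

```text
clock: 3.65
position: [0.4796, 0.2644, 0.1078]
ee_rot: [0.155, -2.987, 0.01]
force: [-0.6, 1.1, 1.1]
width: 0.267
gripper_force: 55.0
```

```bash
python3 - <<'E'
from h import *
p,R,s=tool(); im=cams.get_image('side'); im2=cams.get_image('top')
f=lambda im,x,y:cv2.resize(im[y:y+100,x:x+133,::-1],(400,300),interpolation=cv2.INTER_CUBIC)
cv2.imwrite('pics/s2.png',np.hstack([f(im,140,90),f(im2,110,210)]))
print(s['clock'],p,R.as_rotvec(),s['width']*92,s['force'],s['ft_torque'])
E
```

```text
3.65 [0.4796 0.2644 0.1078] [ 0.1546 -2.9869  0.0102] 24.55935783027716 [-0.6319  1.1237  1.1157] [ 0.4298  0.078  -0.0423]
```

View pics/s2.png

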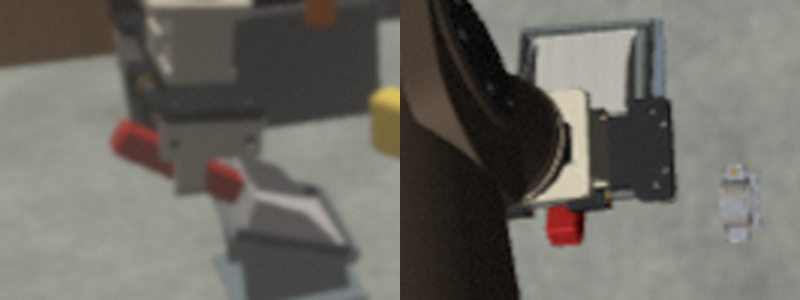

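The handle is gripped: width is 24.6 mm against 25 expected, and the side crop shows the fingers on the red handle with the blade still in its rest. I'll write a small planner that converts scoop goals into tool shifts.

```bash
cat >> h.py <<'E'
import json,os
def scoopR(yaw,pitch): return Ro.from_euler('ZY',[yaw,pitch])   # pitch>0 = lip down
LIP=np.array([.045,0,0]); BIN=np.array([.533,-.2893]); BY=-.05
def binp(x,y,z): return np.r_[BIN+[x*np.cos(BY)-y*np.sin(BY), x*np.sin(BY)+y*np.cos(BY)],z]
def save_grasp(o,Rs):
    p,R,_=tool(); json.dump([list(R.inv().apply(o-p)),list((R.inv()*Rs).as_rotvec())],open('g.json','w'))
def scoop_now():
    g=json.load(open('g.json')); p,R,_=tool(); Rs=R*Ro.from_rotvec(g[1]); o=p+R.apply(g[0]); return o,Rs,o+Rs.apply(LIP)
def plan(*goals):
    """goals: (lip xyz, yaw, pitch); prints tool shift, turn in order"""
    g=json.load(open('g.json')); p,R,s=tool(); o,Rs,l=scoop_now()
    print('t',s['clock'],'lip',l,'yaw,pitch,roll',Rs.as_euler('ZYX'),'F',s['force'],'q',np.array(s['joints']))
    for lip,yaw,pt in goals:
        Rg=scoopR(yaw,pt); R2=Rg*Ro.from_rotvec(g[1]).inv(); p2=np.array(lip)-Rg.apply(LIP)-R2.apply(g[0])
        d=(p2-p)*1e3; r=(R2*R.inv()).as_rotvec(); n=max(np.linalg.norm(d)/35,np.linalg.norm(r)/.11)
        print('d',d.round(1),'r',r.round(4),'n>=%.1f'%n,'tcp',p2); p,R=p2,R2
E
python3 - <<'E'
from h import *
save_grasp(np.array([.5573,.2711,.06]),scoopR(.103,.384))
up=scoop_now()[2]+[0,0,.13]
plan((up,.103,.384),(up+[-.05,-.2,.06],.05,.1),(binp(-.022,0,.14),BY,.32),(binp(-.022,0,.06),BY,.32))
E
```

```text
t 3.75 lip [0.5988 0.2754 0.0431] yaw,pitch,roll [0.103 0.384 0.   ] F [-1.2986  1.4427  1.1517] q [-0.64    0.5175  0.1196  1.783  -0.1469  0.9867  1.2323]
d [  0.   0. 130.] r [ 0. -0.  0.] n>=3.7 tcp [0.4796 0.2643 0.2378]
d [ -63.7 -194.3   23.9] r [ 0.0217 -0.2832 -0.0526] n>=5.9 tcp [0.4158 0.07   0.2616]
d [ -28.2 -350.8  -64.8] r [ 0.      0.2201 -0.0996] n>=10.2 tcp [ 0.3876 -0.2808  0.1969]
d [  0.   0. -80.] r [0. 0. 0.] n>=2.3 tcp [ 0.3876 -0.2808  0.1169]
```

step_arm(steps=[[0, 0, 10, 0, 0, 0], [0, 0, 20, 0, 0, 0], [0, 0, 25, 0, 0, 0], [0, 0, 25, 0, 0, 0], [0, 0, 25, 0, 0, 0], [0, 0, 25, 0, 0, 0], [-8, -24, 3, 0.003, -0.035, -0.006], [-8, -24, 3, 0.003, -0.035, -0.006], [-8, -24, 3, 0.003, -0.035, -0.006], [-8, -24, 3, 0.003, -0.035, -0.006], [-8, -24, 3, 0.003, -0.035, -0.006], [-8, -24, 3, 0.003, -0.035, -0.006], [-8, -24, 3, 0.003, -0.035, -0.006], [-8, -24, 3, 0.003, -0.035, -0.006]])

```text
clock: 4.92
position: [0.4149, 0.0704, 0.2621]
ee_rot: [-0.081, 3.009, 0.009]
force: [0.3, -0.1, -2.2]
width: 0.269
gripper_force: 55.0
```

step_arm(steps=[[-2, -27, -3, 0, 0.018, -0.008], [-2, -27, -3, 0, 0.018, -0.008], [-2, -27, -3, 0, 0.018, -0.008], [-2, -27, -3, 0, 0.018, -0.008], [-2, -27, -3, 0, 0.018, -0.008], [-2, -27, -3, 0, 0.018, -0.008], [-2, -27, -3, 0, 0.018, -0.008], [-2, -27, -3, 0, 0.018, -0.008], [-2, -27, -3, 0, 0.018, -0.008], [-2, -27, -3, 0, 0.018, -0.008], [-2, -27, -3, 0, 0.018, -0.008], [-2, -27, -3, 0, 0.018, -0.008], [-2, -27, -3, 0, 0, 0], [0, 0, 0, 0, 0, 0], [0, 0, 0, 0, 0, 0]])

```text
clock: 6.17
position: [0.3888, -0.2805, 0.2229]
ee_rot: [-0.069, -3.054, -0.008]
force: [-0.1, 0.4, -2.3]
width: 0.272
gripper_force: 55.0
```

```bash
python3 - <<'E'
from h import *
p,R,s=tool(); im=cams.get_image('side'); im2=cams.get_image('top')
o,Rs,l=scoop_now()
for q in (l,o+Rs.apply([.045,.043,0]),o+Rs.apply([.045,-.043,0]),o+Rs.apply([-.045,.043,.034]),o+Rs.apply([-.045,-.043,.034])): 
  for n,i in(('side',im),('top',im2)):
    u=proj(n,q); cv2.circle(i,(int(u[0]+.5),int(u[1]+.5)),1,(0,255,0),-1)
f=lambda im,x,y:cv2.resize(im[y:y+150,x:x+200,::-1],(400,300),interpolation=cv2.INTER_CUBIC)
cv2.imwrite('pics/s3.png',np.hstack([f(im,180,270),f(im2,310,190)]))
plan((binp(-.022,0,.06),BY,.32),(binp(-.022,0,.007),BY,.30))
E
```

```text
t 6.2667 lip [ 0.5131 -0.2848  0.1662] yaw,pitch,roll [-0.0413  0.3189  0.0037] F [-0.218  -0.373  -2.6005] q [-0.0125  0.2675  0.6244  1.901  -0.1273  1.1009  2.1919]
d [  -2.    -2.3 -106. ] r [-0.0035  0.0012 -0.0075] n>=3.0 tcp [ 0.3876 -0.2808  0.1169]
d [ -1.1   0.1 -55.5] r [-0.001 -0.02  -0.   ] n>=1.6 tcp [ 0.3865 -0.2807  0.0614]
```

View pics/s3.png

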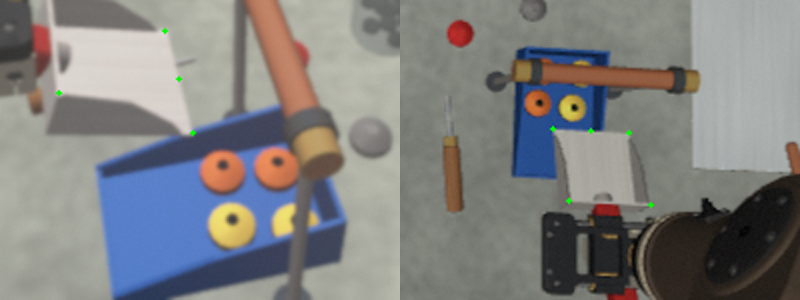

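The predicted scoop corners (green) sit on the blade in both views, so the grasp model holds. I'll descend into the bin.

step_arm(steps=[[-1, -1, -20, -0.002, 0, -0.003], [-1, -1, -21, -0.002, 0, -0.003], [0, 0, -21, 0, 0, -0.002], [0, 0, -22, 0, 0, 0], [0, 0, -22, 0, 0, 0], [-1, 0, -20, 0, -0.01, 0], [0, 0, -15, 0, -0.01, 0], [0, 0, -12, 0, 0, 0], [0, 0, -8, 0, 0, 0], [0, 0, 0, 0, 0, 0]])

```text
clock: 7.1
position: [0.3865, -0.2795, 0.0608]
ee_rot: [-0.074, -3.074, -0.006]
force: [-0.5, 0.1, -2.0]
width: 0.267
gripper_force: 55.0
```

```bash
python3 - <<'E'
from h import *
plan((binp(-.018,0,.0035),BY,.29),(binp(.012,0,.0035),BY,.20),(binp(.035,0,.0035),BY,.07),(binp(.078,0,.0035),BY,.06))
E
```

```text
t 7.1 lip [ 0.5111 -0.2868  0.0064] yaw,pitch,roll [-0.0483  0.3002  0.0014] F [-0.5152  0.0619 -1.9764] q [ 0.1121  0.4863  0.5137  2.0889 -0.3106  0.7057  2.35  ]
d [ 3.4 -1.4 -4.2] r [-0.0018 -0.0101 -0.0013] n>=0.2 tcp [ 0.39   -0.2809  0.0566]
d [ 25.7  -1.3 -11.5] r [-0.0045 -0.0899 -0.    ] n>=0.8 tcp [ 0.4157 -0.2822  0.0451]
d [ 18.7  -0.9 -17.1] r [-0.0065 -0.1298  0.    ] n>=1.2 tcp [ 0.4343 -0.2831  0.028 ]
d [42.7 -2.1 -1.3] r [-0.0005 -0.01    0.    ] n>=1.2 tcp [ 0.477  -0.2852  0.0267]
```

step_arm(steps=[[1.7, -0.7, -2.1, -0.001, -0.005, 0], [1.7, -0.7, -2.1, -0.001, -0.005, 0], [4.3, -0.2, -1.9, -0.001, -0.015, 0], [4.3, -0.2, -1.9, -0.001, -0.015, 0], [4.3, -0.2, -1.9, -0.001, -0.015, 0], [4.3, -0.2, -1.9, -0.001, -0.015, 0], [4.3, -0.2, -1.9, -0.001, -0.015, 0], [4.3, -0.2, -1.9, -0.001, -0.015, 0], [0, 0, 0, 0, 0, 0]])

```text
clock: 7.85
position: [0.4162, -0.2836, 0.0459]
ee_rot: [0.078, 3.105, -0.004]
force: [-0.6, 0.9, -2.3]
width: 0.27
gripper_force: 55.0
```

step_arm(steps=[[3.7, -0.2, -3.4, -0.001, -0.026, 0], [3.7, -0.2, -3.4, -0.001, -0.026, 0], [3.7, -0.2, -3.4, -0.001, -0.026, 0], [3.7, -0.2, -3.4, -0.001, -0.026, 0], [3.7, -0.2, -3.4, -0.001, -0.026, 0], [0, 0, 0, 0, 0, 0]])

```text
clock: 8.35
position: [0.4335, -0.2846, 0.0286]
ee_rot: [0.076, 2.976, -0.006]
force: [-0.1, 0.8, -2.5]
width: 0.266
gripper_force: 55.0
```

```bash
python3 - <<'E'
from h import *
plan((binp(.055,0,.0035),BY,.06),(binp(.077,0,.0035),BY,.06))
im=cams.get_image('side'); im2=cams.get_image('top')
f=lambda im,x,y:cv2.resize(im[y:y+120,x:x+160,::-1],(400,300),interpolation=cv2.INTER_CUBIC)
cv2.imwrite('pics/s4.png',np.hstack([f(im,210,300),f(im2,330,190)]))
E
```

```text
t 8.35 lip [ 0.5671 -0.2928  0.0043] yaw,pitch,roll [-0.0521  0.0683 -0.0006] F [-0.0554  0.7583 -2.5217] q [ 0.3213  0.4874  0.2781  2.1735 -0.5529  0.4058  2.579 ]
d [20.6  0.5 -1.9] r [ 0.0002 -0.0084  0.002 ] n>=0.6 tcp [ 0.4541 -0.2841  0.0267]
d [22.  -1.1  0. ] r [0. 0. 0.] n>=0.6 tcp [ 0.476  -0.2852  0.0267]
```

View pics/s4.png

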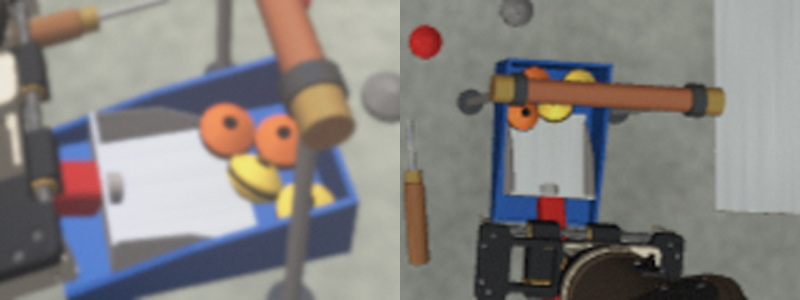

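The blade is level in the bin. The front orange grommet is riding over the lip at about (227,130) in the crop and the front yellow is tilting up onto it. The pushing force is small, so I'll continue towards the back wall.

step_arm(steps=[[4, 0, -0.5, 0, -0.002, 0.001], [4, 0, -0.5, 0, -0.002, 0.001], [4, 0, -0.5, 0, -0.002, 0], [4, 0, -0.4, 0, -0.002, 0], [4, 0, 0, 0, 0, 0], [0, 0, 0, 0, 0, 0]])

```text
clock: 8.95
position: [0.4537, -0.2844, 0.0269]
ee_rot: [0.072, 2.97, -0.006]
force: [-4.7, 0.1, 1.3]
width: 0.27
gripper_force: 55.0
```

```bash
python3 - <<'E'
from h import *
plan((binp(.077,0,.0035),BY,.05))
E
```

```text
t 8.95 lip [ 0.5875 -0.2923  0.0034] yaw,pitch,roll [-0.0492  0.0621 -0.0005] F [-4.7016  0.129   1.2889] q [ 0.3038  0.507   0.2787  2.1407 -0.5569  0.4142  2.5625]
d [22.1 -0.7 -1.6] r [-0.0001 -0.0122 -0.0008] n>=0.6 tcp [ 0.4758 -0.2852  0.0253]
```

step_arm(steps=[[4, -0.1, 0, 0, -0.002, 0], [4, -0.1, 0, 0, -0.002, 0], [4, -0.1, -0.5, 0, -0.002, 0], [4, -0.1, -0.5, 0, -0.002, 0], [3, -0.1, 0, 0, -0.002, 0], [3, -0.1, 0, 0, -0.002, 0], [0, 0, 0, 0, 0, 0], [0, 0, 0, 0, 0, 0]])

```text
clock: 9.62
position: [0.4769, -0.2851, 0.0262]
ee_rot: [0.07, 2.956, -0.006]
force: [0.3, -0.8, -3.3]
width: 0.267
gripper_force: 55.0
```

```bash
python3 - <<'E'
from h import *
plan((binp(.078,0,.004),BY,.0),(binp(.06,0,.02),BY,-.12),(binp(.0,0,.06),BY,-.15),(binp(-.05,0,.14),BY,-.2))
im=cams.get_image('side'); im2=cams.get_image('top')
f=lambda im,x,y:cv2.resize(im[y:y+120,x:x+160,::-1],(400,300),interpolation=cv2.INTER_CUBIC)
cv2.imwrite('pics/s5.png',np.hstack([f(im,210,300),f(im2,330,190)]))
E
```

```text
t 9.6167 lip [ 0.611  -0.2928  0.0047] yaw,pitch,roll [-0.0484  0.0479 -0.0005] F [ 0.2852 -0.7583 -3.2865] q [ 0.2929  0.5256  0.273   2.1056 -0.5661  0.4183  2.55  ]
d [-1.  -0.1 -7.1] r [-0.0019 -0.0479 -0.0017] n>=0.4 tcp [ 0.4759 -0.2852  0.0191]
d [-18.8   0.9  -0.3] r [-0.006  -0.1199 -0.    ] n>=1.1 tcp [ 0.4571 -0.2842  0.0188]
d [-59.8   3.   35.9] r [-0.0015 -0.03    0.    ] n>=2.0 tcp [ 0.3973 -0.2812  0.0547]
d [-49.5   2.5  73.2] r [-0.0025 -0.0499  0.    ] n>=2.5 tcp [ 0.3478 -0.2788  0.1279]
```

View pics/s5.png

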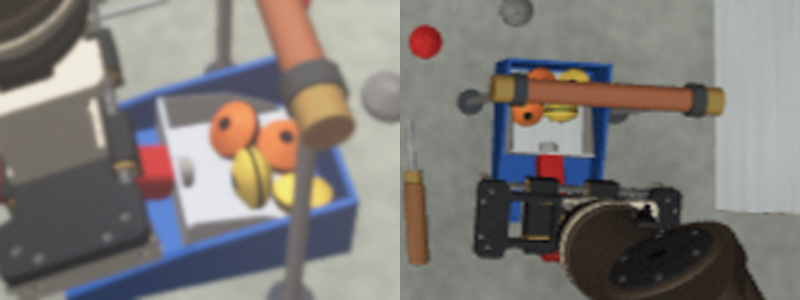

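All four grommets look to be on the blade, and the force reading grew by about 1 N, which is the weight of four. I'll raise it against the back wall with the lip up, then withdraw under the pipe.

```bash
python3 - <<'E'
from h import *
plan((binp(.077,0,.022),BY,-.06),(binp(.074,0,.05),BY,-.15),(binp(-.0,0,.085),BY,-.18),(binp(-.05,0,.16),BY,-.2))
E
```

```text
t 9.7167 lip [ 0.6107 -0.293   0.0047] yaw,pitch,roll [-0.0487  0.0481 -0.0005] F [ 0.6198  1.2279 -3.6064] q [ 0.2931  0.5253  0.2733  2.106  -0.566   0.4183  2.5501]
d [-2.3  0.1  2.7] r [-0.0048 -0.108  -0.0013] n>=1.0 tcp [ 0.4742 -0.2851  0.0289]
d [-3.1  0.2 15.8] r [-0.0045 -0.0899 -0.    ] n>=0.8 tcp [ 0.4712 -0.2849  0.0447]
d [-73.7   3.7  30.9] r [-0.0015 -0.03    0.    ] n>=2.3 tcp [ 0.3975 -0.2812  0.0756]
d [-49.7   2.5  72.3] r [-0.001 -0.02   0.   ] n>=2.5 tcp [ 0.3478 -0.2788  0.1479]
```

step_arm(steps=[[-0.4, 0, 0.5, -0.001, -0.018, 0], [-0.4, 0, 0.5, -0.001, -0.018, 0], [-0.4, 0, 0.5, -0.001, -0.018, 0], [-0.4, 0, 0.5, -0.001, -0.018, 0], [-0.4, 0, 0.5, -0.001, -0.018, 0], [-0.3, 0, 0.5, 0, -0.018, 0], [-0.6, 0, 3.2, -0.001, -0.018, 0], [-0.6, 0, 3.2, -0.001, -0.018, 0], [-0.6, 0, 3.2, -0.001, -0.018, 0], [-0.6, 0, 3.2, -0.001, -0.018, 0], [-0.6, 0, 3.2, -0.001, -0.018, 0], [0, 0, 0, 0, 0, 0]])

```text
clock: 10.72
position: [0.4701, -0.2859, 0.0455]
ee_rot: [0.069, 2.757, -0.014]
force: [-0.6, -0.2, -3.0]
width: 0.269
gripper_force: 55.0
```

```bash
python3 - <<'E'
from h import *
plan((binp(-.0,0,.085),BY,-.16),(binp(-.05,0,.16),BY,-.18))
E
```

```text
t 10.7167 lip [ 0.6058 -0.294   0.0509] yaw,pitch,roll [-0.0508 -0.1506 -0.0009] F [-0.6292 -0.2375 -2.9967] q [ 0.7356  0.4612 -0.204   2.2245 -0.6442  0.16    2.7103]
d [-72.8   4.6  32.9] r [ 0.0004 -0.0095  0.0009] n>=2.3 tcp [ 0.3973 -0.2812  0.0783]
d [-49.8   2.5  72.3] r [-0.001 -0.02  -0.   ] n>=2.5 tcp [ 0.3475 -0.2787  0.1506]
```

step_arm(steps=[[0, 0, 6, 0, 0, 0], [0, 0, 8, 0, 0, 0], [0, 0, 8, 0, 0, 0], [0, 0, 8, 0, 0, 0], [-2, 0, 8, 0, 0, 0], [-4, 0, 7, 0, 0, 0], [-8, 0.4, 4, 0, 0, 0], [-10, 0.5, 3, 0, 0, 0], [-10, 0.5, 3, 0, 0, 0], [-10, 0.5, 3, 0, 0, 0], [-10, 0.5, 3, 0, 0, 0], [-10, 0.5, 3, 0, 0, 0], [-6, 0.5, 3, 0, 0, 0], [-2, 0, 0, 0, 0, 0], [0, 0, 0, 0, 0, 0]])

```text
clock: 11.97
position: [0.3983, -0.2821, 0.1123]
ee_rot: [0.068, 2.758, -0.014]
force: [-0.9, 0.1, -2.5]
width: 0.268
gripper_force: 55.0
```

```bash
python3 - <<'E'
from h import *
plan((binp(-.05,0,.18),BY,-.18))
im=cams.get_image('side'); im2=cams.get_image('top')
f=lambda im,x,y:cv2.resize(im[y:y+150,x:x+200,::-1],(400,300),interpolation=cv2.INTER_CUBIC)
cv2.imwrite('pics/s6.png',np.hstack([f(im,180,270),f(im2,310,170)]))
E
```

```text
t 11.9667 lip [ 0.534  -0.2902  0.1176] yaw,pitch,roll [-0.0502 -0.15   -0.0009] F [-0.9132  0.0929 -2.5108] q [ 0.8187  0.2591 -0.1723  2.2933 -0.568   0.3229  2.6971]
d [-50.7   3.3  58.3] r [-0.0006 -0.03    0.0003] n>=2.2 tcp [ 0.3475 -0.2787  0.1706]
```

View pics/s6.png

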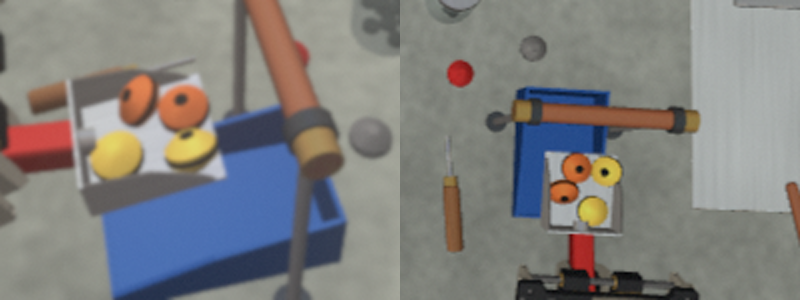

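All four grommets ride in the scoop: two orange and two yellow in the blade in both crops, with the bin empty behind. I'll carry them to the case.

```bash
python3 - <<'E'
from h import *
plan(((.5,-.287,.19),-.05,-.2),((.5,.01,.19),-.05,-.2),((.6,.012,.12),-.06,-.1),((.605,.012,.075),-.06,.3),((.605,.012,.065),-.06,.7),((.605,.012,.065),-.06,1.05))
E
```

```text
t 12.0667 lip [ 0.5351 -0.29    0.1176] yaw,pitch,roll [-0.0492 -0.1503 -0.0009] F [ 0.9168  0.0254 -3.2505] q [ 0.8169  0.2601 -0.1719  2.292  -0.5681  0.3227  2.6968]
d [-34.6   3.   65.6] r [-0.0016 -0.0497 -0.0006] n>=2.1 tcp [ 0.3647 -0.279   0.1779]
d [  0. 297.   0.] r [0. 0. 0.] n>=8.5 tcp [0.3647 0.018  0.1779]
d [ 99.6   3.4 -56.4] r [ 0.0055  0.0998 -0.01  ] n>=3.3 tcp [0.4642 0.0214 0.1215]
d [16.3 -0.7  7.9] r [0.024  0.3993 0.    ] n>=3.6 tcp [0.4806 0.0207 0.1294]
d [31.  -1.9 34.3] r [ 0.024   0.3993 -0.    ] n>=3.6 tcp [0.5115 0.0189 0.1637]
d [39.4 -2.4 26.2] r [ 0.021   0.3494 -0.    ] n>=3.2 tcp [0.551  0.0165 0.1898]
```

step_arm(steps=[[-4, 0, 7, 0, -0.005, 0], [-4, 0, 9, 0, -0.006, 0], [-5, 0, 9, 0, -0.006, 0], [-5, 0, 9, 0, -0.006, 0], [-5, 1, 9, 0, -0.006, 0], [-4, 3, 9, 0, -0.006, 0], [-4, 6, 8, 0, -0.006, 0], [-3, 10, 5, 0, -0.006, 0], [0, 14, 0, 0, 0, 0], [0, 17, 0, 0, 0, 0], [0, 19, 0, 0, 0, 0], [0, 19, 0, 0, 0, 0], [0, 19, 0, 0, 0, 0], [0, 19, 0, 0, 0, 0], [0, 19, 0, 0, 0, 0], [0, 19, 0, 0, 0, 0], [0, 19, 0, 0, 0, 0], [0, 19, 0, 0, 0, 0], [0, 19, 0, 0, 0, 0], [0, 19, 0, 0, 0, 0]])

```text
clock: 13.73
position: [0.3644, -0.0399, 0.1775]
ee_rot: [0.066, 2.711, -0.013]
force: [0.3, 0.5, -2.8]
width: 0.269
gripper_force: 55.0
```

step_arm(steps=[[0, 18, 0, 0, 0, 0], [0, 15, 0, 0, 0, 0], [0, 12, 0, 0, 0, 0], [0, 8, 0, 0, 0, 0], [0, 5, 0, 0, 0, 0], [0, 2, 0, 0, 0, 0], [0, 0, 0, 0, 0, 0], [0, 0, 0, 0, 0, 0]])

```text
clock: 14.4
position: [0.3649, 0.0187, 0.1773]
ee_rot: [0.066, 2.711, -0.013]
force: [0.2, 0.1, -3.4]
width: 0.268
gripper_force: 55.0
```

```bash
python3 - <<'E'
from h import *
plan(((.6,.012,.12),-.06,-.1),((.605,.012,.075),-.06,.3),((.605,.012,.065),-.06,.7),((.605,.012,.065),-.06,1.05))
E
```

```text
t 14.4 lip [0.5002 0.0108 0.189 ] yaw,pitch,roll [-0.0497 -0.1969  0.0006] F [ 0.1803  0.1419 -3.4214] q [ 0.8472 -0.1579 -0.9976  2.4805 -0.13    0.3278  1.4629]
d [ 99.4   2.7 -55.8] r [ 0.0047  0.0968 -0.0104] n>=3.3 tcp [0.4642 0.0214 0.1215]
d [16.3 -0.7  7.9] r [0.024  0.3993 0.    ] n>=3.6 tcp [0.4806 0.0207 0.1294]
d [31.  -1.9 34.3] r [ 0.024   0.3993 -0.    ] n>=3.6 tcp [0.5115 0.0189 0.1637]
d [39.4 -2.4 26.2] r [ 0.021   0.3494 -0.    ] n>=3.2 tcp [0.551  0.0165 0.1898]
```

step_arm(steps=[[4, 0, -2, 0, 0.005, -0.001], [8, 0.2, -4, 0, 0.008, -0.001], [10, 0.3, -6, 0.001, 0.01, -0.001], [12, 0.3, -7, 0.001, 0.01, -0.001], [13, 0.3, -7, 0.001, 0.01, -0.001], [13, 0.3, -7, 0.001, 0.01, -0.001], [13, 0.3, -7, 0.001, 0.01, -0.001], [11, 0.3, -7, 0.001, 0.01, -0.001], [8, 0.3, -4, 0, 0.01, -0.001], [5, 0.2, -3, 0, 0.008, -0.001], [2, 0, -2, 0, 0.006, 0], [0, 0, 0, 0, 0, 0]])

```text
clock: 15.4
position: [0.4492, 0.0208, 0.1263]
ee_rot: [0.08, 2.809, -0.011]
force: [-0.0, 0.1, -2.8]
width: 0.27
gripper_force: 55.0
```

step_arm(steps=[[2, -0.1, 1, 0.003, 0.05, 0], [2, -0.1, 1, 0.003, 0.05, 0], [2, -0.1, 1, 0.003, 0.05, 0], [2, -0.1, 1, 0.003, 0.05, 0], [2, -0.1, 1, 0.003, 0.05, 0], [2, -0.1, 1, 0.003, 0.05, 0], [2, -0.1, 1, 0.003, 0.05, 0], [2, -0.1, 1, 0.003, 0.05, 0], [0, 0, 0, 0, 0, 0]])

```text
clock: 16.15
position: [0.4666, 0.0195, 0.1349]
ee_rot: [-0.092, -3.071, -0.009]
force: [-0.3, -0.0, -3.7]
width: 0.273
gripper_force: 55.0
```

```bash
python3 - <<'E'
from h import *
plan(((.605,.012,.065),-.06,.7),((.605,.012,.065),-.06,1.05))
E
```

```text
t 16.15 lip [0.5909 0.0109 0.0803] yaw,pitch,roll [-0.0593  0.302   0.0033] F [-0.3434 -0.0494 -3.7047] q [ 0.648   0.5687 -1.0963  1.9444  0.544   1.0509  0.8123]
d [44.9 -0.6 28.7] r [0.0208 0.3974 0.0009] n>=3.6 tcp [0.5115 0.0189 0.1637]
d [39.4 -2.4 26.2] r [ 0.021   0.3494 -0.    ] n>=3.2 tcp [0.551  0.0165 0.1898]
```

step_arm(steps=[[6, -0.1, 3.5, 0.003, 0.05, 0], [6, -0.1, 3.5, 0.003, 0.05, 0], [6, -0.1, 3.5, 0.003, 0.05, 0], [6, -0.1, 3.5, 0.003, 0.05, 0], [6, -0.1, 3.6, 0.003, 0.05, 0], [5, -0.1, 3.6, 0.002, 0.05, 0], [5, -0.1, 3.6, 0.002, 0.05, 0], [5, -0.1, 3.6, 0.002, 0.05, 0], [0, 0, 0, 0, 0, 0], [0, 0, 0, 0, 0, 0]])

```text
clock: 16.98
position: [0.5103, 0.0194, 0.1628]
ee_rot: [-0.078, -2.675, -0.02]
force: [0.1, 0.9, -2.4]
width: 0.27
gripper_force: 55.0
```

```bash
python3 - <<'E'
from h import *
plan(((.605,.012,.065),-.06,.7),((.605,.012,.07),-.06,1.05))
E
```

```text
t 16.9833 lip [0.6039 0.0126 0.0642] yaw,pitch,roll [-0.059   0.6989 -0.0003] F [ 0.0668  0.907  -2.3928] q [ 0.4653  0.8213 -0.994   1.4943  0.4214  1.5856  0.9287]
d [ 1.2 -0.5  0.9] r [ 0.0003  0.0011 -0.0011] n>=0.0 tcp [0.5115 0.0189 0.1637]
d [39.4 -2.4 31.2] r [ 0.021   0.3494 -0.    ] n>=3.2 tcp [0.551  0.0165 0.1948]
```

step_arm(steps=[[5, -0.3, 4, 0.003, 0.042, 0], [5, -0.3, 4, 0.003, 0.042, 0], [5, -0.3, 4, 0.003, 0.042, 0], [5, -0.3, 4, 0.003, 0.042, 0], [5, -0.3, 4, 0.003, 0.042, 0], [5, -0.3, 4, 0.003, 0.042, 0], [0, 0, 0, 0, 0, 0], [0, 0, 0, 0, 0, 0], [0, 0, 0, 0, 0, 0], [0, 0, 0, 0, 0, 0]])

```text
clock: 17.82
position: [0.5396, 0.0174, 0.1876]
ee_rot: [-0.069, -2.422, -0.031]
force: [1.1, -0.7, -2.1]
width: 0.27
gripper_force: 55.0
```

```bash
python3 - <<'E'
from h import *
plan(((.58,.012,.2),-.06,.6),((.55,.05,.2),0,.384),((.5988,.2754,.17),.103,.384))
im=cams.get_image('side'); im2=cams.get_image('top')
f=lambda im,x,y:cv2.resize(im[y:y+120,x:x+160,::-1],(400,300),interpolation=cv2.INTER_CUBIC)
cv2.imwrite('pics/s7.png',np.hstack([f(im,220,150),f(im2,200,140)]))
E
```

```text
t 17.8167 lip [0.6056 0.0126 0.0687] yaw,pitch,roll [-0.0545  0.9518  0.0045] F [ 1.0904 -0.6891 -2.1253] q [ 0.3501  0.9744 -0.9263  1.1889  0.3548  1.9191  0.9707]
d [-62.5   2.  101.2] r [-0.0233 -0.3511 -0.0023] n>=3.4 tcp [0.4772 0.0194 0.2888]
d [-46.9  31.8 -24.2] r [-0.0065 -0.2159  0.0598] n>=2.0 tcp [0.4303 0.0513 0.2646]
d [ 49.3 213.1 -30. ] r [ 0.    -0.     0.103] n>=6.3 tcp [0.4796 0.2643 0.2346]
```

View pics/s7.png

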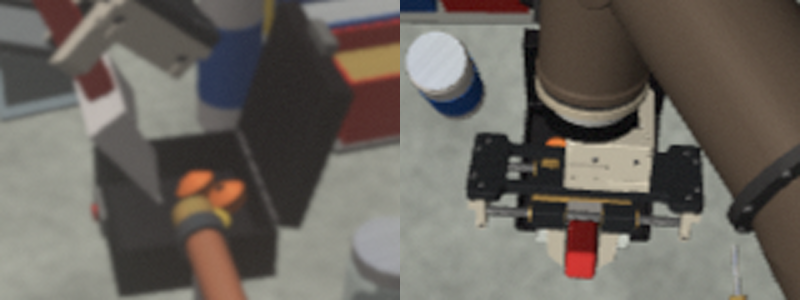

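The case holds the grommets: two orange and a yellow edge are visible near (205,190) in the crop, with the pipe hiding the rest. The scoop is empty, reading -2.1 N. I'll back out and return to the rest.

step_arm(steps=[[-8, 0.2, 12.5, -0.003, -0.044, 0], [-8, 0.2, 12.5, -0.003, -0.044, 0], [-8, 0.2, 12.5, -0.003, -0.044, 0], [-8, 0.2, 12.5, -0.003, -0.044, 0], [-8, 0.2, 12.5, -0.003, -0.044, 0], [-8, 0.2, 12.5, -0.003, -0.044, 0], [-8, 0.2, 12.5, -0.003, -0.044, 0], [-8, 0.2, 12.5, -0.003, -0.044, 0], [-8, 5, -4, -0.001, -0.036, 0.01], [-8, 5, -4, -0.001, -0.036, 0.01], [-8, 5, -4, -0.001, -0.036, 0.01], [-8, 5, -4, -0.001, -0.036, 0.01], [-8, 5, -4, -0.001, -0.036, 0.01], [-8, 5, -4, -0.001, -0.036, 0.01]])

```text
clock: 19.08
position: [0.427, 0.0493, 0.2628]
ee_rot: [0.005, -2.991, 0.002]
force: [-0.2, 0.1, -1.6]
width: 0.272
gripper_force: 55.0
```

step_arm(steps=[[4, 18, -2.5, 0, 0, 0.008], [4, 18, -2.5, 0, 0, 0.008], [4, 18, -2.5, 0, 0, 0.008], [4, 18, -2.5, 0, 0, 0.008], [4, 18, -2.5, 0, 0, 0.008], [4, 18, -2.5, 0, 0, 0.008], [4, 18, -2.5, 0, 0, 0.008], [4, 18, -2.5, 0, 0, 0.009], [4, 18, -2.5, 0, 0, 0.009], [4, 18, -2.5, 0, 0, 0.009], [4, 18, -2.5, 0, 0, 0.009], [4, 14, -2.5, 0, 0, 0.009], [0, 0, 0, 0, 0, 0], [0, 0, 0, 0, 0, 0], [0, 0, 0, 0, 0, 0]])

```text
clock: 20.33
position: [0.4757, 0.2603, 0.2331]
ee_rot: [0.154, -2.985, 0.013]
force: [-0.4, -0.9, -2.0]
width: 0.271
gripper_force: 55.0
```

```bash
python3 - <<'E'
from h import *
im=cams.get_image('side'); im2=cams.get_image('top')
o,Rs,l=scoop_now()
for q in (l,o+Rs.apply([.045,.043,0]),o+Rs.apply([.045,-.043,0]),o+Rs.apply([-.045,.043,.034]),o+Rs.apply([-.045,-.043,.034])): 
  for n,i in(('side',im),('top',im2)):
    u=proj(n,q); cv2.circle(i,(int(u[0]+.5),int(u[1]+.5)),1,(0,255,0),-1)
f=lambda im,x,y:cv2.resize(im[y:y+150,x:x+200,::-1],(400,300),interpolation=cv2.INTER_CUBIC)
cv2.imwrite('pics/s8.png',np.hstack([f(im,150,80),f(im2,110,150)]))
L=np.array([.5988,.2754,.0431])
plan((L+[0,0,.05],.103,.384),(L+[0,0,.012],.103,.384),(L,.103,.384))
E
```

```text
t 20.4333 lip [0.5953 0.2708 0.1684] yaw,pitch,roll [ 0.1012  0.3851 -0.0017] F [ 0.6068 -0.0435 -2.2224] q [ 0.1302  0.6102 -1.0802  1.5876  0.4311  1.3759  0.6656]
d [  3.5   4.3 -75.4] r [ 0.0017 -0.0009  0.0012] n>=2.2 tcp [0.4796 0.2643 0.1577]
d [  0.   0. -38.] r [0. 0. 0.] n>=1.1 tcp [0.4796 0.2643 0.1197]
d [  0.   0. -12.] r [0. 0. 0.] n>=0.3 tcp [0.4796 0.2643 0.1077]
```

View pics/s8.png

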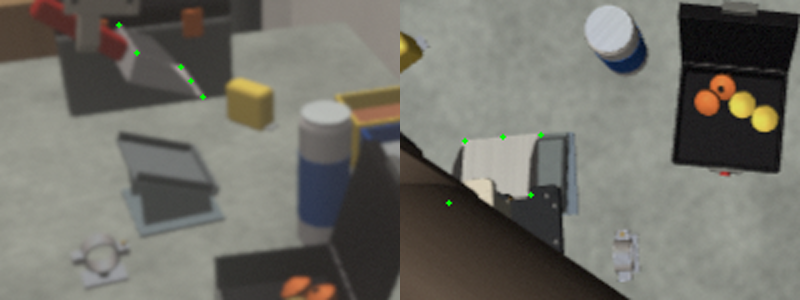

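All four grommets lie in the case (top crop, 705-765 / 85-120), and the scoop prediction still matches, so there was no slip in the grip. I'll lower it onto the rest.

step_arm(steps=[[1, 1, -12, 0.002, -0.001, 0.001], [1, 1, -16, 0, 0, 0], [1, 1, -16, 0, 0, 0], [0.5, 1, -16, 0, 0, 0], [0, 0.3, -15, 0, 0, 0], [0, 0, -10, 0, 0, 0], [0, 0, -8, 0, 0, 0], [0, 0, -8, 0, 0, 0], [0, 0, -7, 0, 0, 0], [0, 0, -5, 0, 0, 0], [0, 0, 0, 0, 0, 0], [0, 0, 0, 0, 0, 0]])

```text
clock: 21.43
position: [0.4797, 0.2655, 0.1202]
ee_rot: [0.156, -2.987, 0.009]
force: [-0.3, -0.8, -1.0]
width: 0.272
gripper_force: 55.0
```

```bash
python3 - <<'E'
from h import *
plan((np.array([.5988,.2754,.0431]),.103,.384))
E
```

```text
t 21.4333 lip [0.5989 0.2767 0.0555] yaw,pitch,roll [0.1044 0.3841 0.0013] F [-0.3461 -0.839  -0.9877] q [ 0.0809  0.7254 -1.0073  1.707   0.5387  1.1802  0.5947]
d [ -0.1  -1.1 -12.4] r [-0.0012 -0.0002 -0.0009] n>=0.4 tcp [0.4796 0.2643 0.1077]
```

step_arm(steps=[[0, -0.5, -3, 0, 0, 0], [0, -0.5, -3, 0, 0, 0], [0, 0, -2, 0, 0, 0], [0, 0, -2, 0, 0, 0], [0, 0, -2, 0, 0, 0], [0, 0, 0, 0, 0, 0], [0, 0, 0, 0, 0, 0]])

```text
clock: 22.02
position: [0.4796, 0.2644, 0.108]
ee_rot: [0.156, -2.986, 0.009]
force: [0.8, 0.2, -1.8]
width: 0.268
gripper_force: 55.0
```

step_arm(steps=[[0, 0, -1, 0, 0, 0], [0, 0, 0, 0, 0, 0], [0, 0, 0, 0, 0, 0]])

```text
clock: 22.27
position: [0.4796, 0.2645, 0.1077]
ee_rot: [0.156, -2.987, 0.009]
force: [-1.4, -1.0, 5.3]
width: 0.27
gripper_force: 55.0
```

step_arm(steps=[[0, 0, -1, 0, 0, 0], [0, 0, 0, 0, 0, 0], [0, 0, 0, 0, 0, 0]])

```text
clock: 22.52
position: [0.4795, 0.2646, 0.1075]
ee_rot: [0.156, -2.987, 0.009]
force: [-3.7, -4.3, 13.9]
width: 0.267
gripper_force: 55.0
```

It's seated, with 14 N of contact. I'll ease off, release and retreat upward.

step_arm(steps=[[0, 0, 1, 0, 0, 0], [0, 0, 0.5, 0, 0, 0], [0, 0, 0, 0, 0, 0]])

```text
clock: 22.77
position: [0.4795, 0.2645, 0.1077]
ee_rot: [0.156, -2.987, 0.009]
force: [-0.8, -0.8, 3.8]
width: 0.268
gripper_force: 55.0
```

step_arm(steps=[[0, 0, 0, 0, 0, 0], [0, 0, 0, 0, 0, 0], [0, 0, 0, 0, 0, 0], [0, 0, 0, 0, 0, 0], [0, 0, 0, 0, 0, 0], [0, 0, 0, 0, 0, 0], [0, 0, 0, 0, 0, 0], [0, 0, 0, 0, 0, 0], [0, 0, 0, 0, 0, 0], [0, 0, 0, 0, 0, 0], [0, 0, 0, 0, 0, 0], [0, 0, 0, 0, 0, 0]], gripper=1)

```text
clock: 23.77
position: [0.4796, 0.2644, 0.1076]
ee_rot: [0.156, -2.987, 0.009]
force: [0.4, 0.5, 0.3]
width: 0.992
gripper_force: 0.0
```

step_arm(steps=[[0, 0, 8, 0, 0, 0], [0, 0, 15, 0, 0, 0], [0, 0, 20, 0, 0, 0], [0, 0, 25, 0, 0, 0], [0, 0, 25, 0, 0, 0], [0, 0, 25, 0, 0, 0], [0, 0, 25, 0, 0, 0], [0, 0, 20, 0, 0, 0], [-15, 0, 5, 0, 0, 0], [-20, 0, 5, 0, 0, 0], [-20, 0, 5, 0, 0, 0], [-20, 0, 5, 0, 0, 0], [-15, 0, 0, 0, 0, 0], [0, 0, 0, 0, 0, 0], [0, 0, 0, 0, 0, 0], [0, 0, 0, 0, 0, 0]])

```text
clock: 25.1
position: [0.3903, 0.2642, 0.2908]
ee_rot: [0.155, -2.987, 0.009]
force: [0.5, 0.1, 0.1]
width: 0.997
gripper_force: 0.0
```

```bash
python3 - <<'E'
from h import *
im=cams.get_image('side'); im2=cams.get_image('top'); s=observe(); print(s['clock'],s['position'],s['width'])
f=lambda im,x,y:cv2.resize(im[y:y+150,x:x+200,::-1],(400,300),interpolation=cv2.INTER_CUBIC)
cv2.imwrite('pics/s9.png',np.hstack([f(im,150,80),f(im2,110,150)]))
o=np.array([.5573,.2711,.06]);Rs=scoopR(.103,.384)
a=cv2.imread('pics/side0.png')[80:230,140:280].astype(int); b=im[80:230,140:280,::-1].astype(int)
red=lambda x:np.argwhere((x[...,2]>110)&(x[...,1]<60)).mean(0)
print('red handle centroid before/after',red(a),red(b))
E
```

```text
25.2 [0.3904 0.2642 0.2905] 1.0005001628188472
red handle centroid before/after [59.0968 56.5323] [59.1967 56.5246]
```

View pics/s9.png

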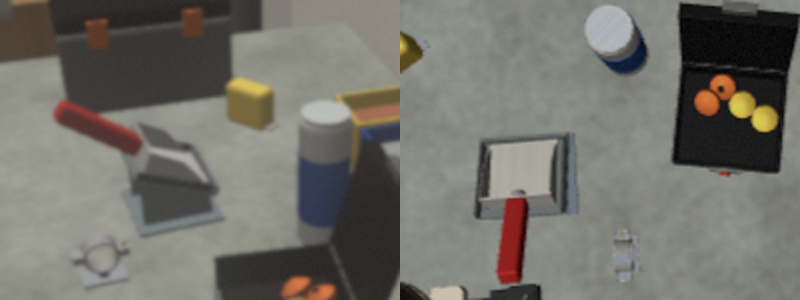

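The scoop is back on its rest: the red handle centroid has moved only 0.1 px from the start. All four grommets are in the case and the gripper is clear, so I'll hand in.

```bash
python3 -c "
from cell import job; print(job.sign_off())"
```

```text
the job is handed in; nothing more can be done
None
```

The job is handed in: all four grommets are in the case, and the scoop is back on its rest and released; sign-off gave no verdict.

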